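Check the prawn plate with the infrared thermometer

TASK

Draw the yellow and black infrared thermometer up out of its holster, turn it so that its lens end looks steeply down (at least as much down as sideways), and aim it at the middle of the plate with the fried prawn from about 15 cm away. Finish while still holding it there in the air, steady and aimed, so that the reading can be taken: do not put it down or let go. Leave all the plates and the other things on the counter where they stand.

Things in the scene. Friction and masses are not known exactly. Their poses are not given: they have to be found in the camera images.
- thermometer: Pistol-shaped thermometer, 0.2 kg. Origin: centre of the handle's foot; z up the handle, x to the lens side, y across. Black handle 34 (x) x 28 (y) x 112 mm; red trigger in front 82-102 mm up. Yellow head box 120 long, 36 wide (y, flat sides to grip), 42 high, centre at x 12, z 125 mm, long axis raised 15 deg at the lens end (0.966, 0, 0.259); black snout 32 across, 14 long ahead of it.
- lens (a point): Centre of the lens at the front of the thermometer's snout, fixed to the thermometer at x 83.5, z 144.2 mm of its frame. Its x axis is the line of sight (points out of the lens along the head's long axis, 15 degrees above level while in the holster), y across.
- holster: Fixed bench holster. Origin: centre of its underside; x is where the stored lens looks. Base plate 120 x 100 x 6 mm; pocket 38 x 32 mm inside (2 mm clearance round the handle), walls 4 mm, open on top, rim 81 mm and floor 6 mm above the counter. The handle stands 75 mm deep in it and comes out straight up.
- plate_prawn: Loose light square leaf plate, about 112 mm wide and 21 mm high, with one orange fried prawn about 80 mm long and green chopped herbs: the plate to aim at. Origin: centre of its underside, z up. It stands at any of three places.
- prawn_mid (a point): Middle of the plate with the prawn, 20 mm above its underside: the point to aim at.
- plate_balls: Same kind of plate with three brown fried balls (32 mm); origin centre of its underside. Not to be disturbed.
- plate_empty: Same kind of plate, empty; origin centre of its underside. Not to be disturbed.
- sauce_jar: Closed red sauce jar with white lid, 64 mm across, 90 mm high; origin centre of its underside. Not to be disturbed.
- sauce_tub: Small white bowl, 84 mm across, 45 mm high; origin centre of its underside. Not to be disturbed.
Mind the look-alikes: they are no part of the job. There is more than one size of the holster; the one meant has the size given above.

How it is judged:
By the outcome, as a careful person would: the job done as asked, in the order asked, and still so for the second after the job is handed in, while the arm keeps its last pose, push and grip.
It also fails if it takes over 38 s, if anything falls off the work surface, if the arm or the gripper's body presses on something with over 40 N, if the wrist force passes 120 N, or if a joint passes its speed limit or range.

ROBOT

A 6-joint arm with a two-finger parallel gripper is mounted at the origin on the work surface. World frame = base frame: x ahead of the robot, y to its left, z up, the work surface at z = 0. Lengths are in m, angles in rad, forces in N, time in s.
With the tool pointing down it reaches from about 0.35 to 0.85 m from the base axis. Payload 8.1 kg.
Tool frame: the origin (TCP) lies on the centre line of the jaws, within the pads' length; the fingertips stand 11 mm ahead of it and the grasp point (between the pads) lies 8 mm behind it (tip_reach is the z of the fingertips in the tool frame, in m); z points along the fingers, y is the direction in which the jaws open and shut (so a half turn about z gives the same grasp; the last joint's range is limited). The gripper opens to 93 mm and grips with 3 to 60 N. Pads are 15 mm wide; open, the fingers measure 128 mm over their backs; the gripper's body (75 mm by 188 mm) begins 65 mm behind the grasp point.
Start: joints at [-1.27, 0.13, 1.488, -0, 1.523, -0.085], TCP at [0.226, -0.556, 0.23] pointing down, gripper open.
Joint ranges: [-2.96, 2.96], [-0.89, 2.26], [0.02, 2.5], [-1.34, 4.48], [0, 2.73], [-2.66, 2.66]. Speed limits (rad/s): [2.39, 2.39, 2.79, 3.14, 3.14, 3.14].

INTERFACE

Orientations are given as a rotation vector (axis times angle).
In Python, from plant import read_state, read_camera, camera_params, close_job, silhouettes, tip_of, tip_reach gives the robot as it stands.
- The arm moves only by the shell command python3 -m creep 'ROWS' [FORCE]. ROWS is JSON, a list of rows, each a list of 5 numbers: the shift along the tool's x, y, z in m, then the turn about the tool's z in rad, then the closure in counts, from 0 (fully open) to 255 (shut). In form: [[dx, dy, dz, twist, gripper], ...]. A call has 1 to 12 rows; each row shifts and turns the commanded pose from where the row before left it, along the tool's axes as they then stand; what a row does not reach is not made up. A row lasts 1/12 s, in which the tool goes at most 41.7 mm and 7.16 degrees, less where a joint would pass 70% of its speed; a pose out of reach is approached as far as the arm can. A call is refused whole if a number of a shift passes 0.0417 or a number of a turn 0.125, either way. A call with a gripper value outside its range is refused whole. The fingers move at their own pace and stop on an object; FORCE is the grip in N (left out, the last holds). Time passes only in rows, so rows that do not move let the fingers close. It gives the time, the measured TCP pose, the force and the opening at its end, in the units of the state.
- read_state(): the state, without advancing time (a new reading comes with each control period).
- read_camera(name): name is "side" or "top"; returns the picture (384x512x3 uint8, red, green, blue); there is no depth.
- camera_params(name): a dict with "fov_y" (degrees; the focal length in pixels is half the picture's height over the tangent of half this angle, whatever the lens; pixels are square), "cx", "cy" (the principal point, pixels), "position" and "rotation" of the camera in the world. Camera axes: x right, y down, z forward; pixel columns grow to the right and rows downward; lengths in m; the calibration is good to about 2 mm. A picture is of the moment at which its call begins. camera_params takes no time and is no camera call.
- close_job(): hands the job in, once; it reports no verdict.
Trained networks look in the newest picture that a camera, given by its name, has taken for a name from the list of things; names that differ only in an ending like _2 or _b are one class to them, and where a whole thing is asked for, a point or a joint stands for the part that bears it (a point fixed in the world has none). Each returns a list of dicts, best first, with "confidence" (0 to 1); they miss things now and then, are a little off and sometimes report something else, mostly with a low value. They report only what shows in the picture. A call takes as long as a camera call. They do not tell look-alikes from the thing itself.
- silhouettes(camera, query): "region" (384x512 bool, what is visible of it) and "pixel" ([column, row] in pixels, amid what is visible of it).
- tip_of(camera, query): "pixel" ([column, row] in pixels: a listed point, or the origin of a listed thing).
The state is a dict: "t": time; "q": joint angles; "dq": joint speeds; "joint_torque": joint torques, N m; "tool_pos": TCP position; "orientation": TCP orientation; "force": force on the tool from outside, world axes, zero at the start; "wrist_torque": the same for the moment, N m; "opening": finger opening in m.
Only numpy, scipy, OpenCV 4.12 (cv2) and the standard library are available. Lean on these libraries where they do the work, as an engineer would, in place of code of your own. Each camera call takes 0.05 s, during which the arm holds its last target.

## Working session

There is one attempt and no reset: what is moved stays moved. The work goes in short steps, Python scripts to look and compute and a shell command to move; the robot and the scene stay as the last step left them, time stands still between calls to the robot, and variables do not carry over. Pictures are saved under pics/ and viewed, and the job is handed in when it is done.

```bash
ls; mkdir -p pics; python3 - <<'E'
from plant import *
import cv2
s=read_state();print(s)
for n in("side","top"):
    cv2.imwrite(f"pics/{n}0.png",read_camera(n)[:,:,::-1]);print(n,camera_params(n))
print(tip_reach)
E
```

```text
pics
{'t': 0.0, 'q': array([-1.27036979e+00,  1.31144740e-01,  1.48927113e+00, -2.54663665e-05,
        1.52299084e+00, -8.54158117e-02]), 'dq': array([ 0.00053776, -0.00076178,  0.00157937, -0.00119906, -0.00062963,
        0.00045522]), 'joint_torque': array([ 8.64028789e-04, -5.59842467e+01, -4.91760135e+01,  7.67281372e-02,
        3.48886556e-02, -1.61087082e-04]), 'tool_pos': array([ 0.2256453 , -0.55536563,  0.22860171]), 'orientation': array([-3.08154311e+00, -6.01983794e-01,  3.45274039e-04]), 'force': array([-0.90523236, -0.05843089, -0.29146147]), 'wrist_torque': array([0.0248618 , 0.01619618, 0.04201973]), 'opening': 0.09322448040565773}
side {'fov_y': 51.7478854674493, 'cx': 255.00659753656646, 'cy': 184.57678851881863, 'position': array([0.12375135, 0.56795128, 0.89277277]), 'rotation': array([-0.97231377,  2.52830306, -1.02162673])}
top {'fov_y': 57.14440064573421, 'cx': 260.45616214506526, 'cy': 190.35540032656593, 'position': array([0.41785526, 0.01012126, 1.10901861]), 'rotation': array([-2.12938611,  2.12936002, -0.11872741])}
0.011
```

View pics/side0.png

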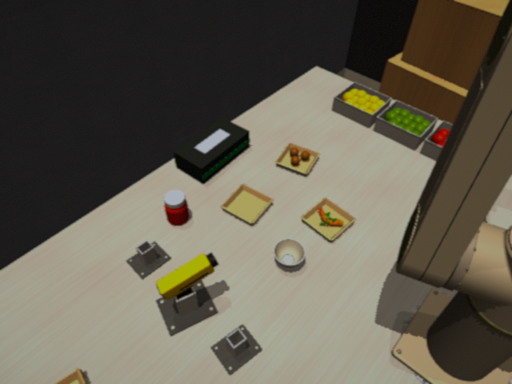

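View pics/top0.png

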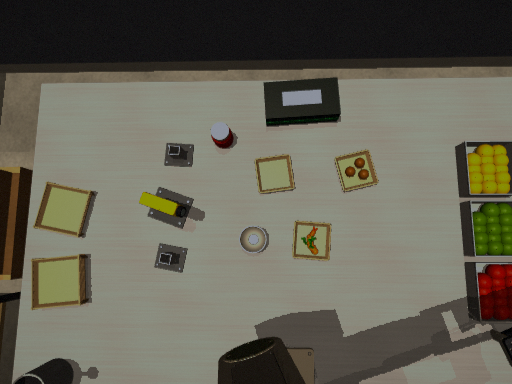

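The side view shows the thermometer (yellow, about (185,275), snout (213,261)) in the largest holster, with the prawn plate at (328,219). In the top view it lies from (142,200) to the snout at (183,211), and the prawn plate is at (312,240).

```bash
cat > h.py <<'E'
import numpy as np, cv2
from scipy.spatial.transform import Rotation as R
from scipy.optimize import least_squares
from plant import *
def cam(n):
    p=camera_params(n);f=192/np.tan(np.radians(p['fov_y']/2));return p,f,R.from_rotvec(p['rotation']).as_matrix()
def proj(n,X):
    p,f,M=cam(n);c=(np.atleast_2d(X)-p['position'])@M;return c[:,:2]/c[:,2:]*f+[p['cx'],p['cy']]
def ray(n,px):
    p,f,M=cam(n);d=M@np.array([(px[0]-p['cx'])/f,(px[1]-p['cy'])/f,1]);return p['position'],d/np.linalg.norm(d)
def atz(n,px,z):
    o,d=ray(n,px);return o+d*(z-o[2])/d[2]
def tri(a,b):
    A=[];B=[]
    o1,d1=ray('side',a);o2,d2=ray('top',b)
    P1=np.eye(3)-np.outer(d1,d1);P2=np.eye(3)-np.outer(d2,d2)
    X=np.linalg.solve(P1+P2,P1@o1+P2@o2);return X,np.linalg.norm(P1@(X-o1)),np.linalg.norm(P2@(X-o2))
E
python3 - <<'E'
from h import *
np.set_printoptions(precision=4,suppress=True)
for n in("side","top"):read_camera(n)
D={}
for q,z in (("thermometer",.006),("lens",.15),("holster",0),("plate_prawn",0),("prawn_mid",.02),("plate_balls",0),("plate_empty",0),("sauce_tub",0),("sauce_jar",0)):
    for n in("side","top"):
        for r in tip_of(n,q)[:4]:
            if r['confidence']<.2: continue
            print(q,n,np.round(r['pixel'],1),round(r['confidence'],2),atz(n,r['pixel'],z)); D.setdefault((q,n),r['pixel'])
    if (q,'side')in D and (q,'top') in D: print('  tri',tri(D[q,'side'],D[q,'top']))
S={}
for n in("side","top"):
    r=silhouettes(n,"thermometer");print([(x['confidence'],x['pixel'],x['region'].sum()) for x in r]); S[n]=r[0]['region']
    im=read_camera(n); S[n+'im']=im
np.savez('s.npz',**S)
E
```

```text
thermometer side [184.8 307.9] 0.64 [0.5245 0.3408 0.006 ]
thermometer side [186.8 309.9] 0.35 [0.5172 0.341  0.006 ]
thermometer side [251.6 208.7] 0.29 [0.6131 0.0047 0.006 ]
thermometer top [170.5 207.5] 0.92 [0.526 0.334 0.006]
thermometer top [310.3 239.2] 0.42 [ 0.4275 -0.1055  0.006 ]
  tri (array([ 0.528 ,  0.3377, -0.0042]), np.float64(0.001173139246807501), np.float64(0.0011731392468076172))
lens side [212.9 258. ] 0.62 [0.5018 0.2587 0.15  ]
lens top [186.7 210.7] 0.9 [0.503  0.2464 0.15  ]
  tri (array([0.5066, 0.2515, 0.1356]), np.float64(0.0027355704973543765), np.float64(0.002735570497354601))
holster side [146.8 259.4] 0.85 [0.7028 0.3158 0.    ]
holster side [234.3 350.7] 0.77 [0.3696 0.3331 0.    ]
holster side [187.9 309.4] 0.73 [0.5188 0.3369 0.    ]
holster top [169.3 258.9] 0.75 [0.3656 0.3331 0.    ]
holster top [174.1 154.1] 0.65 [0.7012 0.3309 0.    ]
holster top [170.6 209.1] 0.56 [0.5215 0.3352 0.    ]
  tri (array([0.4401, 0.3286, 0.2911]), np.float64(0.09874215184130754), np.float64(0.09874215184130758))
plate_prawn side [327.  223.8] 0.79 [ 0.4201 -0.103
[... 934 characters left out ...]
plate_empty top [274.  174.5] 0.6 [0.6322 0.0058 0.    ]
  tri (array([ 0.6288,  0.0034, -0.0044]), np.float64(0.0048704952199645395), np.float64(0.004870495219964507))
sauce_tub side [291.  258.5] 0.61 [ 0.4245  0.0583 -0.    ]
sauce_tub top [253.6 240.1] 0.77 [0.4243 0.07   0.    ]
  tri (array([0.4219, 0.0679, 0.0148]), np.float64(0.002664023150149621), np.float64(0.0026640231501495154))
sauce_jar side [175.9 218.5] 0.84 [0.7516 0.1748 0.    ]
sauce_jar top [222.8 137.9] 0.86 [0.7545 0.1725 0.    ]
  tri (array([ 0.7556,  0.1729, -0.0049]), np.float64(0.0005330773747543482), np.float64(0.0005330773747542785))
[(0.81, [184.3, 275.6], np.int64(1482))]
[(0.58, [160.5, 206.8], np.int64(593))]
```

```bash
cat > fit.py <<'E'
from h import *
np.set_printoptions(precision=4,suppress=True)
S=np.load('s.npz')
def box(c,h,M=np.eye(3)):
    g=np.array(np.meshgrid([-1,1],[-1,1],[-1,1])).reshape(3,-1).T*h
    return g@M.T+c
a=np.radians(15);Mh=np.array([[np.cos(a),0,-np.sin(a)],[0,1,0],[np.sin(a),0,np.cos(a)]])
HB=box(np.array([.012,0,.125]),np.array([.06,.018,.021]),Mh)
def ymask(im,lo=18,hi=38):
    h=cv2.cvtColor(im,cv2.COLOR_RGB2HSV);return (h[...,0]>20)&(h[...,0]<36)&(h[...,1]>190)&(h[...,2]>70)
def render(n,X):
    m=np.zeros((384*4,512*4),np.uint8);hull=cv2.convexHull(np.round((proj(n,X)+.5)*4).astype(np.int32));cv2.fillConvexPoly(m,hull,1)
    return cv2.resize(m.astype(np.float32),(512,384),interpolation=cv2.INTER_AREA)
E
python3 - <<'E'
from fit import *
from scipy.optimize import minimize
for n in('side','top'):
    im=S[n+'im'];m=ymask(im)&cv2.dilate(S[n].astype(np.uint8),np.ones((7,7))).astype(bool);S2=m;print(n,m.sum())
Y={n:(ymask(S[n+'im'])&cv2.dilate(S[n].astype(np.uint8),np.ones((7,7))).astype(bool)).astype(float) for n in('side','top')}
def cost(p,cams=('side','top')):
    X=HB@R.from_euler('z',p[2]*1).as_matrix().T+[p[0],p[1],.006]
    return sum(np.abs(render(n,X)-Y[n]).sum() for n in cams)
for cams in (('side','top'),('side',),('top',)):
    best=min((minimize(cost,[.523,.336,np.radians(y)],args=(cams,),method='Nelder-Mead',options=dict(initial_simplex=[[.523,.336,np.radians(y)],[.533,.336,np.radians(y)],[.523,.346,np.radians(y)],[.523,.336,np.radians(y+8)]])) for y in(-112,-104,-96)),key=lambda r:r.fun)
    print(cams,best.x,np.degrees(best.x[2]),best.fun,{n:Y[n].sum() for n in cams})
    p=best.x
    for n in('side','top'):
        im=S[n+'im'][:,:,::-1].copy();X=HB@R.from_euler('z',p[2]).as_matrix().T+[p[0],p[1],.006]
        m=(render(n,X)>.5).astype(np.uint8);c,_=cv2.findContours(m,0,2);cv2.drawContours(im,c,-1,(255,0,255),1)
        if len(cams)==2:
            x0,y0=(120,220) if n=='side' else (110,160)
            cv2.imwrite(f'pics/fit_{n}.png',cv2.resize(im[y0:y0+120,x0:x0+130],None,fx=4,fy=4,interpolation=0))
st=read_state();Rt=R.from_rotvec(st['orientation']).as_matrix();print(Rt,st['t'])
E
```

```text
side 1061
top 474
('side', 'top') [ 0.5272  0.3344 -1.9186] -109.9301360538978 508.0 {'side': np.float64(1061.0), 'top': np.float64(474.0)}
('side',) [ 0.5277  0.333  -1.7918] -102.66218409709164 351.4375 {'side': np.float64(1061.0)}
('top',) [ 0.5315  0.3455 -1.9223] -110.14057412552128 128.25 {'top': np.float64(474.0)}
[[ 0.9265  0.3764 -0.    ]
 [ 0.3764 -0.9265 -0.    ]
 [-0.      0.     -1.    ]] 1.3
```

```bash
python3 -c "
import cv2,numpy as np
cv2.imwrite('pics/fit.png',np.hstack([cv2.resize(cv2.imread(f'pics/fit_{n}.png'),(400,370)) for n in('side','top')]))"
```

```text
(no output)
```

View pics/fit.png

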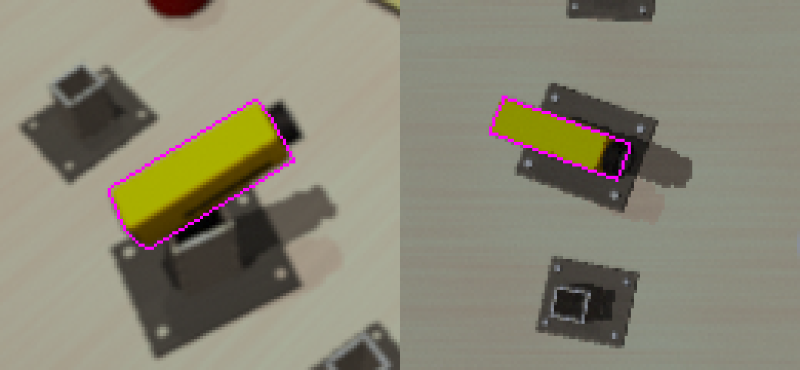

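```bash
python3 - <<'E'
from fit import *
P=[(159.7,187.6),(193.5,199.6),(183.1,228.2),(147.7,215.8)]
W=np.array([atz('top',p,.006) for p in P]);print(W,W.mean(0)); e=W[1]-W[0];f=W[2]-W[3];print(np.degrees(np.arctan2(*(e+f)[1::-1])),np.linalg.norm(e),np.linalg.norm(f),np.linalg.norm(W[3]-W[0]))
W=np.array([atz('side',p,.006) for p in [(155.7,298.9),(170.4,335.6),(217.5,312.5)]]);print(W,(W[0]+W[2])/2);e=W[2]-W[1];print(np.degrees(np.arctan2(*e[1::-1])),np.linalg.norm(e))
for n,(x0,y0) in dict(side=(140,240),top=(130,175)).items():
    cv2.imwrite(f'pics/z{n}.png',cv2.resize(S[n+'im'][y0:y0+70,x0:x0+90,::-1],None,fx=8,fy=8,interpolation=cv2.INTER_CUBIC))
E
```

```text
[[0.59   0.3714 0.006 ]
 [0.5511 0.2613 0.006 ]
 [0.4608 0.2914 0.006 ]
 [0.4997 0.4058 0.006 ]] [0.5254 0.3325 0.006 ]
-109.10861722831177 0.11677165952708554 0.12080403908623577 0.09657403362436527
[[0.5937 0.3724 0.006 ]
 [0.4982 0.407  0.006 ]
 [0.4588 0.2969 0.006 ]] [0.5262 0.3346 0.006 ]
-109.73492616408 0.1169364118628893
```

View pics/zside.png

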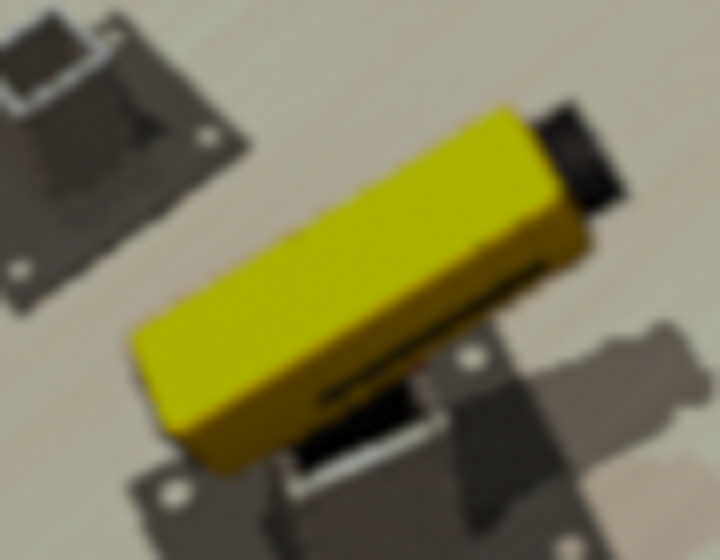

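View pics/ztop.png

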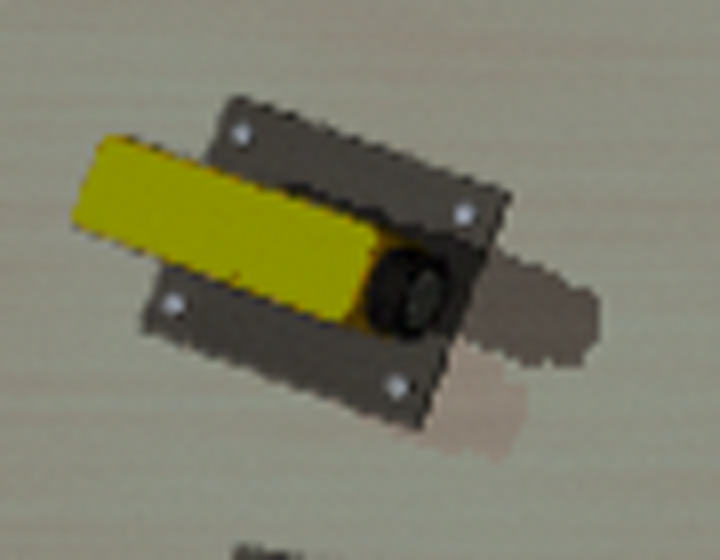

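```bash
python3 -m creep '[[0.02,-0.018,0,0,0],[0.029,-0.0258,0,0,0],[0.029,-0.0258,0,0,0],[0.029,-0.0258,0,0,0],[0.029,-0.0258,0,0,0],[0.029,-0.0258,0,0,0],[0.029,-0.0258,0,0,0],[0.029,-0.0258,0,0,0],[0.029,-0.0258,0,0,0],[0.029,-0.0258,0,0,0],[0.029,-0.0258,0,0,0],[0.029,-0.0258,0,0,0]]'
cat > go.py <<'E'
from h import *
import sys
np.set_printoptions(precision=4,suppress=True)
# usage go.py x y z yawdeg(tool x axis) : delta in current tool frame
s=read_state();M=R.from_rotvec(s['orientation']).as_matrix()
t=np.array(list(map(float,sys.argv[1:4])));y=np.degrees(np.arctan2(M[1,0],M[0,0]))
print('pos',s['tool_pos'],'yaw',y,'t',s['t'],'F',s['force'],'open',s['opening'],'tilt',M[2,2])
print('tool delta',M.T@(t-s['tool_pos']),'twist rad',-np.radians(float(sys.argv[4])-y))
w=np.radians(float(sys.argv[4]));N=np.array([[np.cos(w),np.sin(w),0],[np.sin(w),-np.cos(w),0],[0,0,-1]])
print('delta after twist',N.T@(t-s['tool_pos']))
E
python3 go.py .538 .366 .1065 70.2
```

```text
t: 2.3
tool_pos: [0.4268, -0.147, 0.23]
orientation: [3.083, 0.602, 0.001]
force: [1.1, 0.4, 0.2]
opening: 0.0932
pos [ 0.4268 -0.147   0.23  ] yaw 22.09335286723247 t 2.3 F [1.1324 0.3821 0.2296] open 0.09319619938153213 tilt -0.9999993999717495
tool delta [ 0.2958 -0.4336  0.1234] twist rad -0.8396193845618832
delta after twist [ 0.5203 -0.0692  0.1235]
```

```bash
python3 -m creep '[[0.0203,-0.0297,0,-0.12,0],[0.0237,-0.0271,0,-0.12,0],[0.0268,-0.024,0,-0.12,0],[0.0295,-0.0207,0,-0.12,0],[0.0317,-0.017,0,-0.12,0],[0.0335,-0.0131,0,-0.12,0],[0.0349,-0.009,0,-0.12,0],[0.0357,-0.0047,0,0,0],[0.0357,-0.0047,0,0,0],[0.0357,-0.0047,0,0,0],[0.0357,-0.0047,0,0,0],[0.03,-0.004,0,0,0]]'
python3 go.py .538 .366 .1065 70.2
```

```text
t: 3.3
tool_pos: [0.5166, 0.2704, 0.2296]
orientation: [-2.569, -1.808, -0.001]
force: [0.5, -1.0, 0.1]
opening: 0.0929
pos [0.5166 0.2704 0.2296] yaw 70.2805426090007 t 3.3 F [ 0.5074 -0.9744  0.1053] open 0.09288317264407067 tilt -0.9999998582441907
tool delta [ 0.0971 -0.0121  0.1232] twist rad 0.0014057337152086655
delta after twist [ 0.0972 -0.0123  0.1231]
```

```bash
python3 -m creep '[[0.033,-0.004,0,0,0],[0.033,-0.004,0,0,0],[0.025,-0.003,0,0,0],[0.003,0,0.025,0,0],[0,0,0.015,0,0],[0,0,0,0,0],[0,0,0,0,0]]'
python3 go.py .538 .366 .1065 70.2
python3 - <<'E'
from h import *
for n in("side","top"): cv2.imwrite(f"pics/a_{n}.png",read_camera(n)[:,:,::-1])
a=cv2.imread('pics/a_side.png')[200:340,110:270];b=cv2.imread('pics/a_top.png')[130:270,90:250]
cv2.imwrite('pics/a.png',cv2.resize(np.hstack([a,b]),None,fx=2.5,fy=2.5,interpolation=2))
E
```

```text
t: 3.88
tool_pos: [0.5372, 0.3597, 0.1884]
orientation: [-2.569, -1.807, 0.005]
force: [-0.7, -0.4, -0.1]
opening: 0.0929
pos [0.5372 0.3597 0.1884] yaw 70.24338582308715 t 3.8833 F [-0.7245 -0.3592 -0.102 ] open 0.09285735002996569 tilt -0.9999956341199725
tool delta [ 0.0064 -0.0012  0.0819] twist rad 0.0007572254615585266
delta after twist [ 0.0062 -0.0014  0.0819]
```

View pics/a.png

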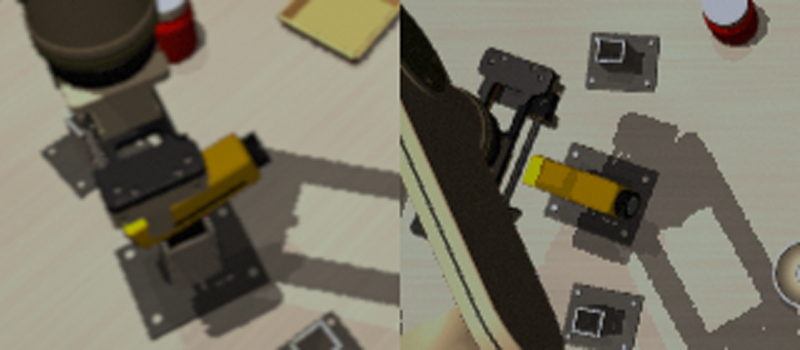

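The gripper straddles the tail of the yellow head: the fingers show either side of it in both views. Next I descend and grip.

```bash
python3 -m creep '[[0.006,-0.0013,0.02,0,0],[0,0,0.025,0,0],[0,0,0.022,0,0],[0,0,0.015,0,0],[0,0,0,0,0],[0,0,0,0,0]]' 40
python3 go.py .538 .366 .1065 70.2
```

```text
t: 4.48
tool_pos: [0.5391, 0.3659, 0.1084]
orientation: [2.57, 1.806, 0.0]
force: [0.1, -0.0, 0.6]
opening: 0.0931
pos [0.5391 0.3659 0.1084] yaw 70.20298033948009 t 4.4833 F [ 0.0711 -0.0133  0.5619] open 0.09312997524180673 tilt -0.9999999974164022
tool delta [-0.0002 -0.001   0.0019] twist rad 5.201673675473524e-05
delta after twist [-0.0002 -0.001   0.0019]
```

```bash
python3 -m creep '[[0,-0.001,0.002,0,0],[0,0,0,0,100],[0,0,0,0,160],[0,0,0,0,200],[0,0,0,0,200],[0,0,0,0,200],[0,0,0,0,200]]' 40
python3 go.py .538 .366 .1065 70.2
```

```text
t: 5.07
tool_pos: [0.5379, 0.3665, 0.1058]
orientation: [-2.57, -1.807, -0.0]
force: [0.4, 0.3, 0.2]
opening: 0.0576
pos [0.5379 0.3665 0.1058] yaw 70.23371484855669 t 5.0667 F [0.449  0.3343 0.1892] open 0.05755960590656572 tilt -0.999999991918795
tool delta [-0.0005  0.0003 -0.0007] twist rad 0.0005884351141253987
delta after twist [-0.0005  0.0003 -0.0007]
```

```bash
python3 -m creep '[[0,0,0,0,240],[0,0,0,0,240],[0,0,0,0,240],[0,0,0,0,240],[0,0,0,0,240],[0,0,0,0,240]]' 40
python3 go.py .538 .366 .1065 70.2
```

```text
t: 5.57
tool_pos: [0.5379, 0.3665, 0.1056]
orientation: [-2.57, -1.807, 0.0]
force: [-0.1, 0.7, -0.7]
opening: 0.0355
pos [0.5379 0.3665 0.1056] yaw 70.23382738136952 t 5.5667 F [-0.0529  0.6723 -0.658 ] open 0.03551137929453342 tilt -0.9999999978817325
tool delta [-0.0004  0.0003 -0.0009] twist rad 0.0005903991822259051
delta after twist [-0.0004  0.0003 -0.0009]
```

```bash
python3 -m creep '[[0,0,0,0,255],[0,0,-0.008,0,255],[0,0,-0.015,0,255],[0,0,-0.018,0,255],[0,0,-0.018,0,255],[0,0,-0.018,0,255],[0,0,-0.012,0,255],[0,0,-0.006,0,255],[0,0,0,0,255],[0,0,0,0,255]]' 40
python3 go.py .538 .366 .2 70.2
python3 - <<'E'
from h import *
for n in("side","top"): cv2.imwrite(f"pics/b_{n}.png",read_camera(n)[:,:,::-1])
a=cv2.imread('pics/b_side.png')[200:340,110:270];b=cv2.imread('pics/b_top.png')[130:270,90:250]
cv2.imwrite('pics/b.png',cv2.resize(np.hstack([a,b]),None,fx=2.5,fy=2.5,interpolation=2))
E
```

```text
t: 6.4
tool_pos: [0.5378, 0.3664, 0.2002]
orientation: [-2.57, -1.807, 0.001]
force: [-0.6, -0.0, -2.8]
opening: 0.0359
pos [0.5378 0.3664 0.2002] yaw 70.23111052576932 t 6.4 F [-0.6384 -0.003  -2.8278] open 0.03592320043895755 tilt -0.9999999430705326
tool delta [-0.0003  0.0004  0.0002] twist rad 0.0005429811067012001
delta after twist [-0.0003  0.0004  0.0002]
```

View pics/b.png

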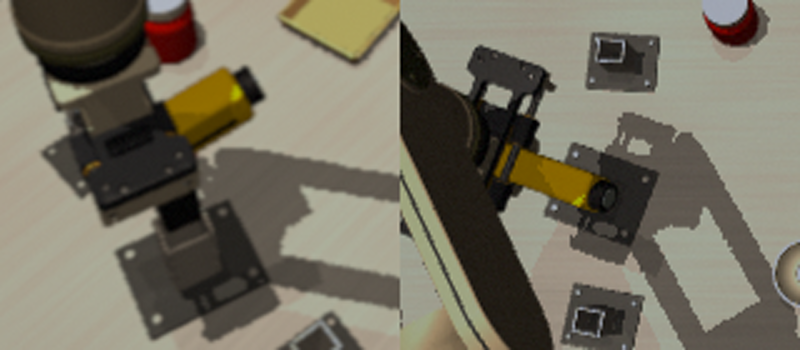

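```bash
cat > st.py <<'E'
from h import *
import sys
s=read_state();M=R.from_rotvec(s['orientation']).as_matrix()
print(round(s['t'],2),'F',np.round(s['force'],2),'Ttool',np.round(M.T@s['wrist_torque'],3),'open',round(s['opening'],4))
E
python3 st.py
python3 -m creep '[[0,0,0,0,255],[0,0,0,0,255]]' 15 >/dev/null; python3 st.py
python3 -m creep '[[0,0,0,0,255],[0,0,0,0,255]]' 9 >/dev/null; python3 st.py
python3 -m creep '[[0,0,0,0,255],[0,0,0,0,255]]' 6 >/dev/null; python3 st.py
python3 - <<'E'
from h import *
for n in("side","top"): cv2.imwrite(f"pics/c_{n}.png",read_camera(n)[:,:,::-1])
a=cv2.imread('pics/c_side.png')[200:340,110:270];b=cv2.imread('pics/c_top.png')[130:270,90:250]
cv2.imwrite('pics/c.png',cv2.resize(np.hstack([a,b]),None,fx=2.5,fy=2.5,interpolation=2))
E
```

```text
6.5 F [ 0.04 -0.18 -2.28] Ttool [-0.076  0.119  0.013] open 0.0359
6.67 F [ 1.3  -0.62 -2.09] Ttool [-0.105  0.105  0.029] open 0.0358
6.83 F [ 0.    0.63 -2.3 ] Ttool [-0.084  0.061  0.047] open 0.036
7.0 F [ 0.62 -0.16 -2.38] Ttool [-0.072  0.058  0.039] open 0.0356
```

View pics/c.png

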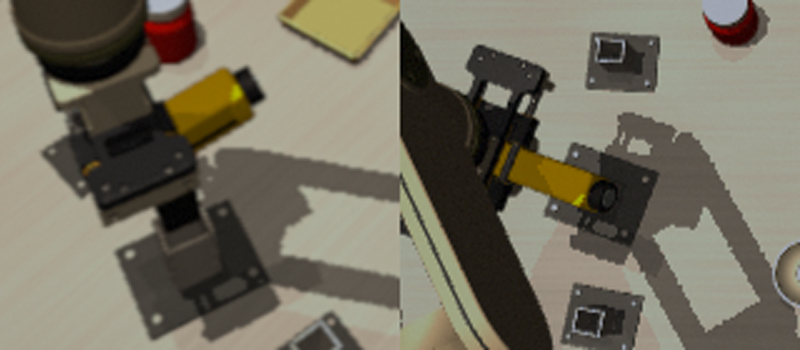

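No rotation at 6 N: the thermometer stands as before in both views. I try less grip.

```bash

python3 -m creep '[[0,0,0,0,255],[0,0,0,0,255]]' 4 >/dev/null; python3 st.py
python3 -m creep '[[0,0,0,0,255],[0,0,0,0,255]]' 3 >/dev/null; python3 st.py
python3 - <<'E'
from h import *
for n in("side","top"): cv2.imwrite(f"pics/d_{n}.png",read_camera(n)[:,:,::-1])
a=cv2.imread('pics/d_side.png')[200:340,110:270];b=cv2.imread('pics/d_top.png')[130:270,90:250]
cv2.imwrite('pics/d.png',cv2.resize(np.hstack([a,b]),None,fx=2.5,fy=2.5,interpolation=2))
E
```

```text
7.27 F [-0.61 -0.98 -0.99] Ttool [-0.059  0.058 -0.02 ] open 0.0358
7.43 F [ 0.1   0.54 -2.24] Ttool [-0.072  0.063  0.029] open 0.0357
```

View pics/d.png

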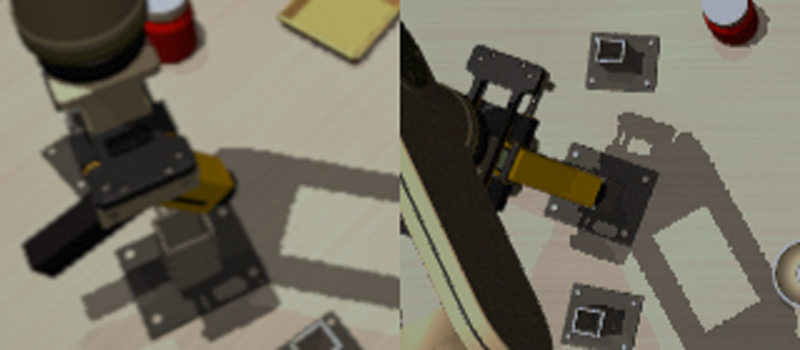

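It swung: the handle now sticks out backwards ((60,230) in the left crop) and the head points down. I tighten the grip and measure the angle.

```bash

python3 -m creep '[[0,0,0,0,255],[0,0,0,0,255],[0,0,-0.02,0,255],[0,0,-0.03,0,255],[0,0,-0.02,0,255],[0,0,0,0,255],[0,0,0,0,255]]' 40; python3 st.py
python3 - <<'E'
from h import *
for n in("side","top"): cv2.imwrite(f"pics/e_{n}.png",read_camera(n)[:,:,::-1])
a=cv2.imread('pics/e_side.png')[170:310,90:250];b=cv2.imread('pics/e_top.png')[130:270,90:250]
cv2.imwrite('pics/e.png',cv2.resize(np.hstack([a,b]),None,fx=2.5,fy=2.5,interpolation=2))
for q in("thermometer","lens"):
    for n in("side","top"):
        print(q,n,[(r['pixel'],r['confidence']) for r in tip_of(n,q)[:3]])
E
```

```text
t: 8.12
tool_pos: [0.5387, 0.3669, 0.2723]
orientation: [2.569, 1.807, 0.006]
force: [-0.2, 0.4, -2.6]
opening: 0.0357
8.12 F [-0.2   0.38 -2.57] Ttool [-0.054 -0.012  0.017] open 0.0357
thermometer side [([101.0, 287.2], 0.94)]
thermometer top []
lens side [([186.2, 263.9], 0.85), ([100.9, 284.5], 0.44)]
lens top [([156.0, 204.4], 0.69)]
```

View pics/e.png

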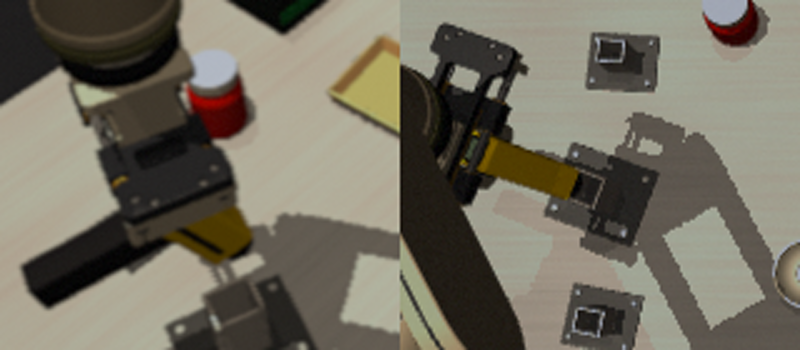

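```bash
python3 - <<'E'
from fit import *
a=S['side'+'im'][190:250,290:370,::-1];b=S['topim'][210:270,272:352,::-1]
cv2.imwrite('pics/pl.png',cv2.resize(np.hstack([a,b]),None,fx=5,fy=5,interpolation=2))
E
```

```text
(no output)
```

View pics/pl.png

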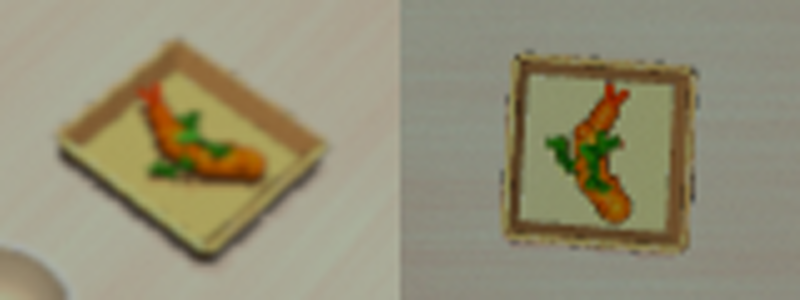

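```bash
python3 - <<'E'
from fit import *
print(atz('top',(312.05,240.85),.021),atz('side',(328.45,218.6),.021),tri((328.45,218.6),(312.05,240.85)))
C=np.array([(512,55),(696,70),(688,252),(505,240)])-[400,0]
W=np.array([atz('top',c/5+[272,210],.021) for c in C]);print(W,np.linalg.norm(W-np.roll(W,1,0),axis=1))
C=np.array([(178,40),(328,147),(206,248),(57,137)])
W=np.array([atz('side',c/5+[290,190],.021) for c in C]);print(W,np.linalg.norm(W-np.roll(W,1,0),axis=1))
E
python3 go.py .465 .023 .272 70.2
```

```text
[ 0.4224 -0.1092  0.021 ] [ 0.4207 -0.1055  0.021 ] (array([ 0.4225, -0.1097,  0.0155]), np.float64(6.322220327967221e-05), np.float64(6.32222032797118e-05))
[[ 0.4826 -0.0563  0.021 ]
 [ 0.4735 -0.1684  0.021 ]
 [ 0.3642 -0.1607  0.021 ]
 [ 0.3709 -0.0508  0.021 ]] [0.1119 0.1124 0.1096 0.1101]
[[ 0.4712 -0.1647  0.021 ]
 [ 0.3622 -0.1552  0.021 ]
 [ 0.374  -0.0502  0.021 ]
 [ 0.4797 -0.0571  0.021 ]] [0.1079 0.1094 0.1056 0.106 ]
pos [0.5372 0.3661 0.2687] yaw 70.23168820437374 t 8.4167 F [ 0.099  -0.1686 -2.3922] open 0.03553076066300053 tilt -0.9999956614558031
tool delta [-0.3473  0.0481 -0.0026] twist rad 0.0005530635003665703
delta after twist [-0.3473  0.0483 -0.0033]
```

```bash
python3 -m creep '[[-0.015,0.002,0,0,255],[-0.03,0.004,0,0,255],[-0.036,0.005,0,0,255],[-0.036,0.005,0,0,255],[-0.036,0.005,0,0,255],[-0.036,0.005,0,0,255],[-0.036,0.005,0,0,255],[-0.036,0.005,0,0,255],[-0.036,0.005,0,0,255],[-0.033,0.005,0,0,255],[-0.02,0.002,0,0,255],[-0.01,0.001,0,0,255]]' 40
python3 -m creep '[[0,0,0,0,255],[0,0,0,0,255]]' 40 >/dev/null
python3 go.py .464 .010 .272 70.2; python3 st.py
python3 - <<'E'
from h import *
I={}
for n in("side","top"): I[n]=read_camera(n);cv2.imwrite(f"pics/f_{n}.png",I[n][:,:,::-1])
np.savez('f.npz',**I)
for q in("thermometer","lens"):
    for n in("side","top"):
        print(q,n,[(r['pixel'],r['confidence']) for r in tip_of(n,q)[:3]])
E
```

```text
t: 9.42
tool_pos: [0.4614, 0.0087, 0.2701]
orientation: [2.572, 1.804, -0.002]
force: [-0.7, -0.0, -2.9]
opening: 0.036
pos [0.4623 0.0114 0.2704] yaw 70.1690817467668 t 9.5833 F [-0.2959  1.1298 -2.1657] open 0.035614005116618636 tilt -0.9999998042629709
tool delta [-0.0007  0.0021 -0.0016] twist rad -0.0005396253178846518
delta after twist [-0.0007  0.0021 -0.0016]
9.58 F [-0.3   1.13 -2.17] Ttool [-0.01  -0.026 -0.012] open 0.0356
thermometer side [([259.6, 199.7], 0.84)]
thermometer top [([272.5, 173.3], 0.34)]
lens side [([313.0, 191.4], 0.92)]
lens top []
```

View pics/f_side.png

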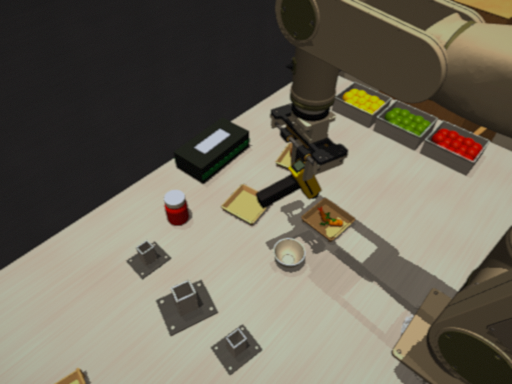

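View pics/f_top.png

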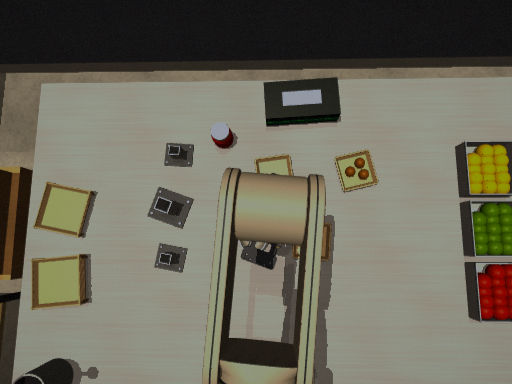

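```bash
cat > ov.py <<'E'
from fit import *
HD=box(np.array([0,0,.056]),np.array([.017,.014,.056]))
th=np.linspace(0,2*np.pi,24,endpoint=False)
ax=np.array([np.cos(a),0,np.sin(a)]);up=np.array([-np.sin(a),0,np.cos(a)]);ey=np.array([0,1,0])
LENS=np.array([.0835,0,.1442])
SN=np.vstack([LENS-ax*d+.016*(np.cos(t)*ey+np.sin(t)*up) for d in(0,.014) for t in th])
def pose(par,tcp,toolyaw):
    """par: pitch(rad, lens down +), gx,gz: local point at grasp point; dyaw"""
    pit,gx,gz=par[:3];dy=par[3] if len(par)>3 else 0
    Rw=(R.from_euler('z',np.radians(toolyaw+180)+dy)*R.from_euler('y',pit)).as_matrix()
    g=np.array(tcp)+[0,0,.008]
    return Rw,g-Rw@np.array([gx,0,gz])
def X(P,pts): return pts@P[0].T+P[1]
def overlay(im,n,P):
    im=cv2.resize(im,None,fx=5,fy=5,interpolation=2)
    for pts,c in((HD,(255,0,0)),(HB,(255,0,255)),(SN,(0,255,255))):
        h=cv2.convexHull(np.round((proj(n,X(P,pts))+.5)*5).astype(np.int32));cv2.polylines(im,[h],True,c,1)
    return im
E
python3 - <<'E'
from ov import *
par=(np.radians(75),-.034,.1085)
P=pose(par,(.4623,.0114,.2704),70.17);I=np.load('f.npz')
o=overlay(I['side'][:,:,::-1],'side',P)[5*145:5*225,5*240:5*340];cv2.imwrite('pics/o1.png',o)
Pe=pose(par,(.5375,.3663,.270),70.23)
for n in('side','top'):
    im=cv2.imread(f'pics/e_{n}.png');x0,y0=(90,200) if n=='side' else(110,150)
    cv2.imwrite(f'pics/o2_{n}.png',overlay(im,n,Pe)[5*y0:5*(y0+90),5*x0:5*(x0+120)])
E
```

```text
(no output)
```

View pics/o1.png

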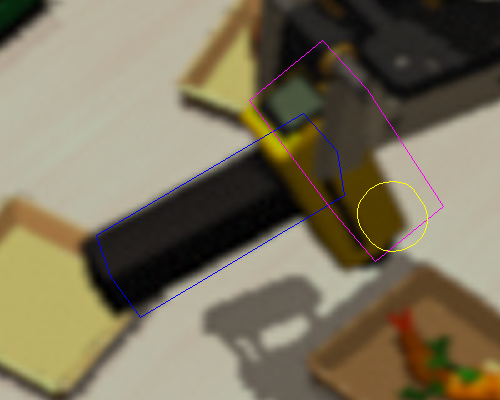

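View pics/o2_side.png

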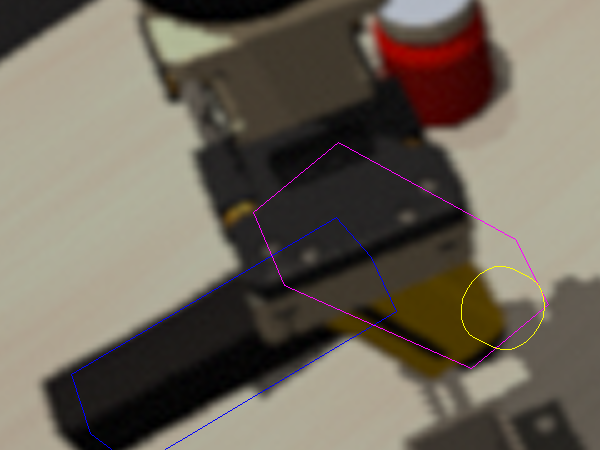

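View pics/o2_top.png

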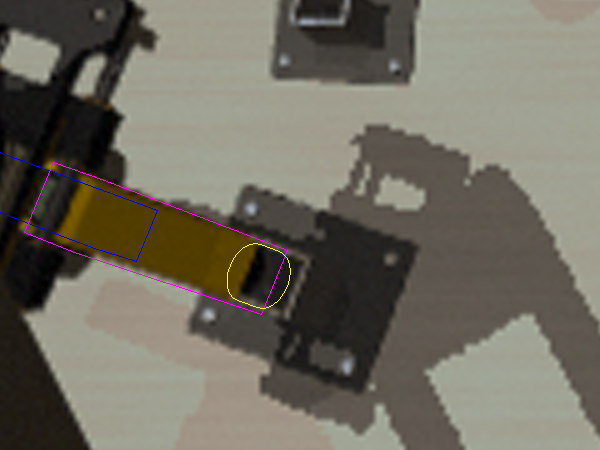

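```bash
cat > fit2.py <<'E'
from ov import *
def idx(n,P,pts,t):
    p=proj(n,X(P,pts));return np.argmin(np.linalg.norm(p-t,axis=1))
f=lambda l,x0,y0:[np.array([u/5+x0-.4,v/5+y0-.4]) for u,v in l]
par0=np.array([np.radians(75),-.034,.1085,0])
E1=((.4623,.0114,.2704),70.17);E2=((.5387,.3669,.2723),70.23)
obs=[]
def add(E,n,pts,model,actual,x0,y0):
    P=pose(par0,*E)
    for m,t in zip(f(model,x0,y0),f(actual,x0,y0)): obs.append((E,n,pts[idx(n,P,pts,m)],t))
add(E1,'side',HD,[(97,236),(140,316)],[(88,238),(122,316)],240,145)
add(E1,'side',HB,[(250,100),(376,261),(443,206)],[(243,115),(345,268),(406,215)],240,145)
add(E2,'side',HD,[(72,374),],[(45,383)],90,200)
add(E2,'side',HB,[(472,368)],[(440,376)],90,200)
add(E2,'top',HB,[(288,250),(262,314)],[(262,222),(240,290)],110,150)
res=lambda p:np.concatenate([proj(n,X(pose(p,*E),q[None]))[0]-t for E,n,q,t in obs])
r=least_squares(res,par0,loss='soft_l1')
print('pitch',np.degrees(r.x[0]),r.x[1:3],'dyaw',np.degrees(r.x[3]),'\n',res(r.x).reshape(-1,2))
np.save('par.npy',r.x)
P=pose(r.x,*E1);L=X(P,LENS[None])[0];d=P[0]@ax;print('lens',L,'dir',d,'down deg',np.degrees(np.arcsin(-d[2])))
I=np.load('f.npz')
cv2.imwrite('pics/o3.png',overlay(I['side'][:,:,::-1],'side',P)[5*145:5*225,5*240:5*340])
Pe=pose(r.x,*E2)
for n in('side','top'):
    im=cv2.imread(f'pics/e_{n}.png');x0,y0=(90,200) if n=='side' else(110,150)
    cv2.imwrite(f'pics/o4_{n}.png',overlay(im,n,Pe)[5*y0:5*(y0+90),5*x0:5*(x0+120)])
a,b,c=[cv2.imread(f'pics/{k}.png') for k in('o3','o4_side','o4_top')]
cv2.imwrite('pics/o34.png',cv2.resize(np.vstack([np.hstack([cv2.resize(a,(600,450)),b]),np.hstack([c,c*0])]),(800,600)))
E
python3 fit2.py
```

```text
pitch 81.56359300302708 [-0.0315  0.1127] dyaw 5.695279097401641 
 [[ 0.0872 -0.11  ]
 [ 1.8405  1.2675]
 [-0.2764 -2.9158]
 [ 0.2452  0.4785]
 [ 1.0374  0.0638]
 [-1.7069  0.1352]
 [-1.8242  0.1105]
 [ 0.2502  0.9459]
 [ 0.7935  0.4796]]
lens [ 0.4506 -0.0352  0.1692] dir [-0.0971 -0.3857 -0.9175] down deg 66.56359300302705
```

View pics/o34.png

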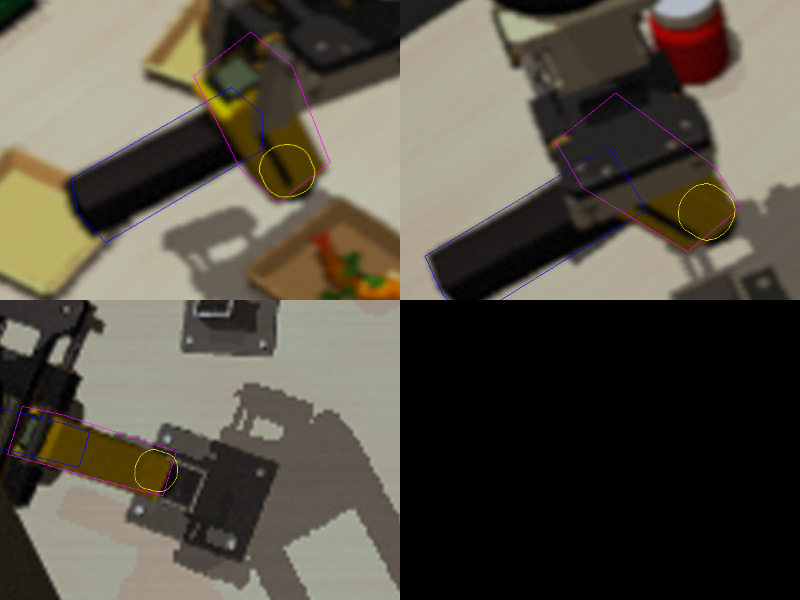

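```bash
cat >> fit2.py <<'E'
print('----')
obs.append((E1,'side',np.zeros(3),np.array([259.6,199.7])));obs.append((E1,'side',LENS,np.array([313.,191.4])))
for lock in(0,1):
    r=least_squares(lambda p:res(np.r_[p[:3],0 if lock else p[3]]),par0,loss='soft_l1')
    x=r.x.copy(); x[3]=0 if lock else x[3]
    P=pose(x,*E1);L=X(P,LENS[None])[0];d=P[0]@ax
    print(np.degrees(x[0]),x[1:3],np.degrees(x[3]),r.cost,'lens',L,'dir',d);print(res(x).reshape(-1,2).round(1).tolist())
np.save('par0.npy',x)
o=overlay(I['side'][:,:,::-1],'side',P)[5*145:5*225,5*240:5*340];cv2.imwrite('pics/o5.png',o)
E
python3 fit2.py | sed '1,/----/d'
```

```text
80.84639859205558 [-0.0315  0.1133] 4.626682571789191 9.039715544126333 lens [ 0.4495 -0.0357  0.1698] dir [-0.1073 -0.3949 -0.9125]
[[-0.4, -0.3], [1.3, 1.1], [-0.5, -2.9], [0.5, 0.5], [1.4, 0.1], [-1.9, -0.3], [-1.6, 0.1], [0.3, 1.4], [0.6, 0.9], [1.5, 0.8], [-0.8, -0.2]]Traceback (most recent call last):
  File "fit2.py", line 32, in <module>
    r=least_squares(lambda p:res(np.r_[p[:3],0 if lock else p[3]]),par0,loss='soft_l1')
    return func(*args, **kwargs)
    result = trf(vector_fun.fun, vector_fun.jac, x0, f0, J0, lb, ub, ftol, xtol,
                 gtol, max_nfev, x_scale, loss_function, tr_solver,
                 tr_options.copy(), verbose, callback=callback_wrapped)
    return trf_no_bounds(
        fun, jac, x0, f0, J0, ftol, xtol, gtol, max_nfev, x_scale,
        loss_function, tr_solver, tr_options, verbose, callback=callback)
    J = jac(x)
    self._update_jac()
    ~~~~~~~~~~~~~~~~^^
    self.J = self.jac_wrapped(xp_copy(self.x), f0=self.f)
             ~~~~~~~~~~~~~~~~^^^^^^^^^^^^^^^^^^^^^^^^^^^^
    J, dct = approx_derivative(
             ~~~~~~~~~~~~~~~~~^
  
[... 833 characters left out ...]
n <lambda>
    r=least_squares(lambda p:res(np.r_[p[:3],0 if lock else p[3]]),par0,loss='soft_l1')
                             ~~~^^^^^^^^^^^^^^^^^^^^^^^^^^^^^^^^^^
  File "fit2.py", line 16, in <lambda>
    res=lambda p:np.concatenate([proj(n,X(pose(p,*E),q[None]))[0]-t for E,n,q,t in obs])
                                 ~~~~^^^^^^^^^^^^^^^^^^^^^^^^^
  File "h.py", line 8, in proj
    p,f,M=cam(n);c=(np.atleast_2d(X)-p['position'])@M;return c[:,:2]/c[:,2:]*f+[p['cx'],p['cy']]
          ~~~^^^
  File "h.py", line 6, in cam
    p=camera_params(n);f=192/np.tan(np.radians(p['fov_y']/2));return p,f,R.from_rotvec(p['rotation']).as_matrix()
ValueError: time passes only in moves, steps and waits
```

```bash
python3 - <<'E'
import pickle
from plant import camera_params
pickle.dump({n:camera_params(n) for n in('side','top')},open('cam.pkl','wb'))
E
sed -i "s/^def cam(n):/import pickle\nCP=pickle.load(open('\.\/cam.pkl','rb'))\ndef cam(n):/; s/p=camera_params(n);/p=CP[n];/" h.py
python3 fit2.py | sed '1,/----/d'
```

```text
80.84639859205558 [-0.0315  0.1133] 4.626682571789191 9.039715544126333 lens [ 0.4495 -0.0357  0.1698] dir [-0.1073 -0.3949 -0.9125]
[[-0.4, -0.3], [1.3, 1.1], [-0.5, -2.9], [0.5, 0.5], [1.4, 0.1], [-1.9, -0.3], [-1.6, 0.1], [0.3, 1.4], [0.6, 0.9], [1.5, 0.8], [-0.8, -0.2]]
77.62232521281305 [-0.0329  0.1157] 0.0 16.249092873795956 lens [ 0.4444 -0.0383  0.1708] dir [-0.156  -0.4326 -0.888 ]
[[-2.1, -0.6], [-0.5, 0.7], [-1.5, -2.2], [1.8, 0.8], [3.3, 0.8], [-1.4, -1.9], [-0.1, 0.5], [1.0, 3.6], [0.2, 2.8], [-0.3, 0.4], [1.5, -0.0]]
```

View pics/o5.png

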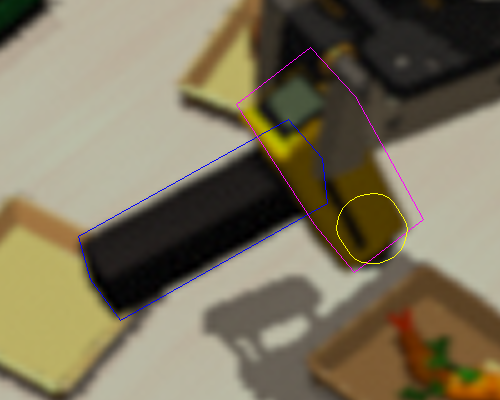

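```bash
cat > aim.py <<'E'
from ov import *
import sys
s=read_state();M=R.from_rotvec(s['orientation']).as_matrix();yaw=np.degrees(np.arctan2(M[1,0],M[0,0]))
x=np.load(sys.argv[1]); T=np.array([.422,-.108,.020])
ty=float(sys.argv[2]) if len(sys.argv)>2 else yaw
P=pose(x,s['tool_pos'],yaw);L=X(P,LENS[None])[0];d=P[0]@ax;v=T-L
print('t',s['t'],'pos',s['tool_pos'],'yaw',yaw,'open',s['opening']);print('lens',L,'dir',d,'dist',np.linalg.norm(v),'miss mm',1e3*np.linalg.norm(np.cross(v,d)))
Q=pose(x,np.zeros(3),ty);tcp=T-.15*(Q[0]@ax)-X(Q,LENS[None])[0]
w=np.radians(ty);N=np.array([[np.cos(w),np.sin(w),0],[np.sin(w),-np.cos(w),0],[0,0,-1]])
print('want tcp',tcp,'tool delta now',M.T@(tcp-s['tool_pos']),'twist',-np.radians(ty-yaw),'delta after twist',N.T@(tcp-s['tool_pos']))
E
python3 aim.py par0.npy 31
```

```text
t 9.8833 pos [0.4624 0.012  0.2705] yaw 70.32108439236812 open 0.03566456442774464
lens [ 0.4446 -0.0377  0.171 ] dir [-0.1549 -0.433  -0.888 ] dist 0.1680591626395411 miss mm 4.530576956529745
want tcp [ 0.5264 -0.0453  0.2528] tool delta now [-0.0324  0.0796  0.0177] twist 0.6862823881013775 delta after twist [0.0253 0.0821 0.0178]
```

```bash
python3 -m creep '[[0,0,0,0.08,255],[0,0,0,0.12,255],[0,0,0,0.12,255],[0,0,0,0.12,255],[0,0,0,0.12,255],[0,0,0,0.126,255]]' 40; python3 -m creep '[[0,0,0,0.08,255],[0,0,0,0.12,255],[0,0,0,0.12,255],[0,0,0,0.12,255],[0,0,0,0.12,255],[0,0,0,0.123,255],[0.005,0.017,0.004,0,255],[0.007,0.024,0.005,0,255],[0.007,0.024,0.005,0,255],[0.006,0.017,0.004,0,255],[0,0,0,0,255],[0,0,0,0,255]]' 40
python3 aim.py par0.npy 31
cat > look.py <<'E'
from h import *
import sys
I={}
for n in("side","top"): I[n]=read_camera(n);cv2.imwrite(f"pics/{sys.argv[1]}_{n}.png",I[n][:,:,::-1])
np.savez(sys.argv[1]+'.npz',**I)
for q in("thermometer","lens"):
    for n in("side","top"):
        print(q,n,[(r['pixel'],r['confidence']) for r in tip_of(n,q)[:2]])
E
python3 look.py g
```

```text
t: 10.88
tool_pos: [0.526, -0.046, 0.2518]
orientation: [-3.026, -0.841, 0.003]
force: [-0.8, -0.5, -3.0]
opening: 0.0355
t 10.8833 pos [ 0.526  -0.046   0.2518] yaw 31.080744128711054 open 0.03551199710223258
lens [ 0.4808 -0.0733  0.1522] dir [-0.3938 -0.2374 -0.888 ] dist 0.1488285564798517 miss mm 0.6510067305743322
want tcp [ 0.5264 -0.0453  0.2528] tool delta now [ 0.0007 -0.0005 -0.001 ] twist 0.0014092508976619692 delta after twist [ 0.0007 -0.0005 -0.001 ]
thermometer side [([251.7, 160.2], 0.57)]
thermometer top []
lens side [([308.4, 182.1], 0.76)]
lens top [([299.3, 215.7], 0.57)]out of range: a turn must lie within [-0.125, 0.125]
```

```bash
python3 - <<'E'
from ov import *
s=read_state();M=R.from_rotvec(s['orientation']).as_matrix();yaw=np.degrees(np.arctan2(M[1,0],M[0,0]))
P=pose(np.load('par0.npy'),s['tool_pos'],yaw);I=np.load('g.npz')
print(proj('side',X(P,LENS[None])),proj('side',P[1][None]))
cv2.imwrite('pics/g1.png',overlay(I['side'][:,:,::-1],'side',P)[5*130:5*245,5*250:5*390])
E
```

```text
[[310.0997 181.7305]] [[250.5065 159.01  ]]
```

View pics/g1.png

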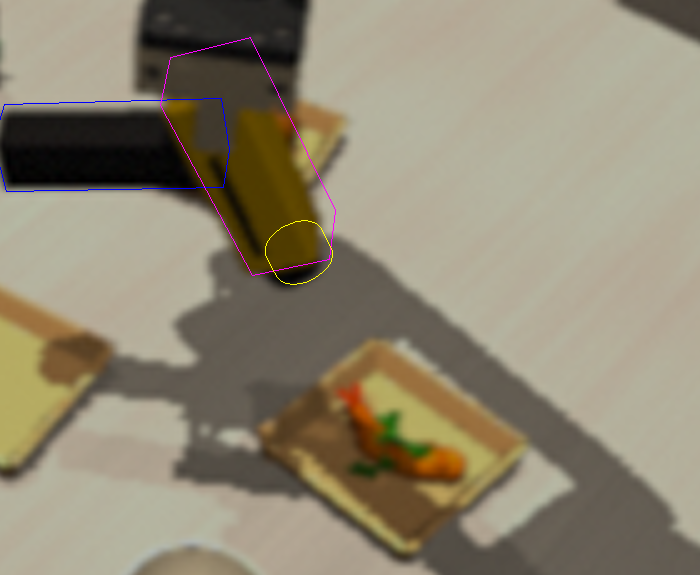

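View pics/g_top.png

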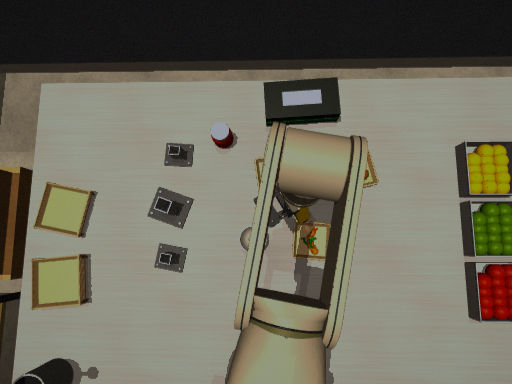

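```bash
cat > fit3.py <<'E'
from ov import *
from scipy.optimize import minimize
s=read_state();M=R.from_rotvec(s['orientation']).as_matrix();yaw=np.degrees(np.arctan2(M[1,0],M[0,0]));tcp=s['tool_pos']
I=np.load('g.npz')['side'];h=cv2.cvtColor(I,cv2.COLOR_RGB2HSV)
y=((h[...,0]>18)&(h[...,0]<36)&(h[...,1]>200)).astype(np.uint8)
y[:158]=0;y[190:]=0;y[:,:285]=0;y[:,318:]=0
y=cv2.morphologyEx(y,cv2.MORPH_CLOSE,np.ones((3,3)))
k=(I.max(2)<48).astype(np.uint8); k[:145]=0;k[172:]=0;k[:,:225]=0;k[:,280:]=0   # handle dark
W=np.zeros((384,512));W[158:190,291:318]=1
WH=np.zeros((384,512));WH[145:172,225:280]=1
def cost(p,lock,show=False):
    x=np.r_[np.radians(p[0]),p[1]/1e3,p[2]/1e3,0 if lock else np.radians(p[3])]
    P=pose(x,tcp,yaw)
    b=render('side',X(P,HB));a=render('side',X(P,HD))
    c=(np.abs(b-y)*W).sum()+(np.abs(a-k)*WH).sum()+.05*(p[3]**2)
    return c
print(y.sum(),k.sum())
for lock in(1,0):
    x0=np.array([78,-33,115,0.]);sx=[x0]+[x0+v for v in np.diag([4,4,4,5.])]
    r=min((minimize(cost,x0+d,args=(lock,),method='Nelder-Mead',options=dict(initial_simplex=np.array(sx)+d,maxiter=600)) for d in(np.zeros(4),np.array([3,-2,2,2]),np.array([-3,2,-2,2]))),key=lambda r:r.fun)
    x=np.r_[np.radians(r.x[0]),r.x[1:3]/1e3,0 if lock else np.radians(r.x[3])]
    P=pose(x,tcp,yaw);L=X(P,LENS[None])[0];d=P[0]@ax;v=np.array([.422,-.108,.02])-L
    print(lock,r.x,r.fun,'lens',L,'dir',d,'dist',np.linalg.norm(v),'miss',np.linalg.norm(np.cross(v,d)))
    np.save(f'p3_{lock}.npy',x)
    cv2.imwrite(f'pics/h{lock}.png',cv2.resize(overlay(I[:,:,::-1],'side',P)[5*135:5*200,5*225:5*335],(400,236)))
m=cv2.resize((np.dstack([y*255,k*255,y*0]))[135:200,225:335],(400,236))
cv2.imwrite('pics/hh.png',np.vstack([np.hstack([cv2.imread('pics/h1.png'),cv2.imread('pics/h0.png')]),np.hstack([m,m])]))
E
python3 fit3.py
```

```text
475 680
1 [ 81.05   -34.7812 112.2099  -0.    ] 501.7500000000533 lens [ 0.4831 -0.0714  0.1493] dir [-0.3474 -0.21   -0.9139] dist 0.14758045340578135 miss 0.012596520618111012
0 [ 86.6936 -39.608  107.9534  10.4504] 462.89799476000434 lens [ 0.4935 -0.0743  0.1403] dir [-0.2349 -0.2085 -0.9494] dist 0.14396667635442312 miss 0.04082445575969846
```

View pics/hh.png

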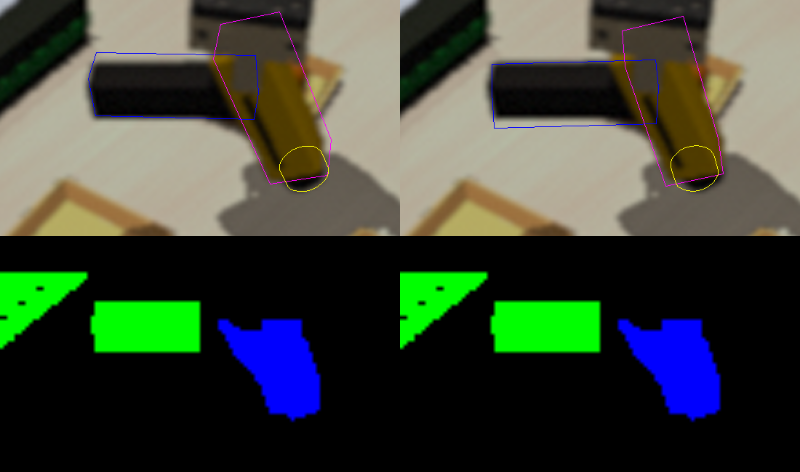

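```bash
cat > fit4.py <<'E'
from ov import *
from scipy.optimize import minimize
import sys
s=read_state();M=R.from_rotvec(s['orientation']).as_matrix();yaw=np.degrees(np.arctan2(M[1,0],M[0,0]));tcp=s['tool_pos']
I=np.load(sys.argv[1])['side'];h=cv2.cvtColor(I,cv2.COLOR_RGB2HSV)
y=((h[...,0]>18)&(h[...,0]<36)&(h[...,1]>200)).astype(np.uint8)
k=(I.max(2)<60).astype(np.uint8)
y=cv2.morphologyEx(y,cv2.MORPH_CLOSE,np.ones((5,5)))
W=np.zeros((384,512));W[162:190,287:325]=1
WH=np.zeros((384,512));WH[145:175,247:282]=1;WH[145:151,247:262]=1
y=(y*W).astype(np.uint8);k=(k*WH).astype(np.uint8)
g=np.random.default_rng(0).normal(size=(80,3));g/=np.linalg.norm(g,axis=1)[:,None]
def rb(c,hh,r,Mx=np.eye(3)):
    b=box(np.zeros(3),np.array(hh)-np.array(r));return ((b[:,None]+g[None]*r).reshape(-1,3))@Mx.T+c
def cost(p,lock):
    x=np.r_[np.radians(p[0]),p[1]/1e3,p[2]/1e3,0 if lock else np.radians(p[3])]
    P=pose(x,tcp,yaw)
    b=render('side',X(P,HBr));a=render('side',X(P,HDr))
    # handle hidden beyond head irrelevant: window limits
    return (np.abs(b-y)*W).sum()+(np.abs(a-k)*WH).sum()
for lock in(1,0):
  for rh,rd in((.0001,.0001),(.005,.006),(.008,.008),(.008,.012)):
    HBr=rb([.012,0,.125],[.06,.018,.021],rh,Mh);HDr=rb([0,0,.056],[.017,.014,.056],[min(rd,.0139)]*2+[.001])
    x0=np.array([79,-33,114,0.]);sx=[x0]+[x0+v for v in np.diag([4,4,4,5.])]
    r=min((minimize(cost,x0+d,args=(lock,),method='Nelder-Mead',options=dict(initial_simplex=np.array(sx)+d,maxiter=400)) for d in(np.zeros(4),np.array([3,-2,2,2]),np.array([-3,2,-2,2]))),key=lambda r:r.fun)
    x=np.r_[np.radians(r.x[0]),r.x[1:3]/1e3,0 if lock else np.radians(r.x[3])]
    P=pose(x,tcp,yaw);L=X(P,LENS[None])[0];d=P[0]@ax;v=np.array([.422,-.108,.02])-L
    print(lock,rh,rd,r.x.round(1),round(r.fun,1),'lens',L,'down',np.degrees(np.arcsin(-d[2])).round(1),'dist',np.linalg.norm(v).round(4),'miss',np.linalg.norm(np.cross(v,d)).round(4),'lenspx',proj('side',L)[0])
    np.save(f'p4_{lock}_{rh}_{rd}.npy',x)
print(y.sum(),k.sum())
E
python3 fit4.py g.npz
```

```text
1 0.0001 0.0001 [ 79.8 -37.3 115.    4.8] 229.1 lens [ 0.483  -0.0715  0.1475] down 64.8 dist 0.1459 miss 0.01 lenspx [308.804  183.2052]
1 0.005 0.006 [ 80.8 -38.4 113.8   6.7] 135.1 lens [ 0.4835 -0.0711  0.1456] down 65.8 dist 0.1447 miss 0.014 lenspx [308.4627 183.652 ]
1 0.008 0.008 [ 80.6 -39.3 115.1  10.2] 100.8 lens [ 0.4841 -0.0708  0.1448] down 65.6 dist 0.1443 miss 0.0143 lenspx [308.1739 183.8309]
1 0.008 0.012 [ 80.2 -38.6 115.6   8.3] 95.8 lens [ 0.484  -0.0708  0.1457] down 65.2 dist 0.145 miss 0.013 lenspx [308.252  183.6115]
0 0.0001 0.0001 [ 84.9 -36.8 112.1   6.6] 214.1 lens [ 0.4922 -0.0716  0.1441] down 69.9 dist 0.1471 miss 0.0336 lenspx [305.8509 182.3491]
0 0.005 0.006 [ 80.4 -37.5 115.5   1.1] 137.6 lens [ 0.4849 -0.0714  0.1466] down 65.4 dist 0.146 miss 0.0136 lenspx [308.1654 183.0935]
0 0.008 0.008 [ 79.2 -39.3 117.   -1.8] 101.2 lens [ 0.4825 -0.07    0.1456] down 64.2 dist 0.1445 miss 0.0101 lenspx [308.5287 184.0837]
0 0.008 0.012 [ 81.7 -38.4 113.4   2.3] 93.2 lens [ 0.4858 -0.072   0.1449] down 66.7 dist 0.1448 miss 0.0185 lenspx [307.9331 183.2344]
407 453
```

```bash
python3 - <<'E'
from ov import *
np.save('fin.npy',[np.radians(80.4),-.0385,.1148,0])
print(proj('top',[[.484,-.0709,.1457]]),tri((308.4,182.1),(299.3,215.7)))
o=cv2.imread('pics/g_top.png')[190:260,260:350];cv2.imwrite('pics/gt.png',cv2.resize(o,None,fx=8,fy=8,interpolation=2))
E
python3 aim.py fin.npy 31
```

```text
[[302.5458 217.7569]] (array([ 0.4849, -0.0632,  0.1578]), np.float64(0.004258812510668173), np.float64(0.0042588125106682514))
t 11.1833 pos [ 0.5259 -0.0455  0.2531] yaw 31.14917968235369 open 0.03563716036805205
lens [ 0.4837 -0.0711  0.1457] dir [-0.3563 -0.2153 -0.9092] dist 0.1448337124496743 miss mm 13.001972489682798
want tcp [ 0.5178 -0.0504  0.2638] tool delta now [-0.0094  0.     -0.0106] twist 0.0026036766341511774 delta after twist [-0.0094  0.     -0.0106]
```

View pics/gt.png

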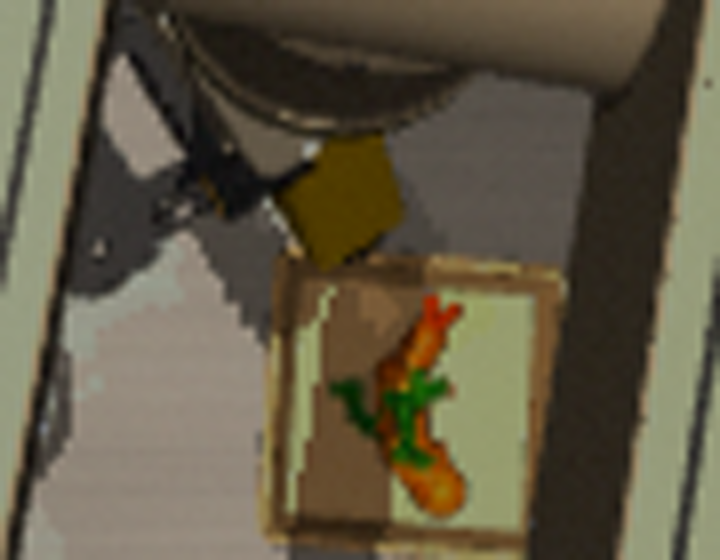

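```bash
cat > gt.py <<'E'
from ov import *
import sys
s=read_state();M=R.from_rotvec(s['orientation']).as_matrix();yaw=np.degrees(np.arctan2(M[1,0],M[0,0]))
P=pose(np.load('fin.npy'),s['tool_pos'],yaw);I=np.load(sys.argv[1])
L=X(P,LENS[None])[0];d=P[0]@ax
out=[]
for n,(x0,y0) in dict(side=(245,140),top=(260,185)).items():
    o=overlay(I[n][:,:,::-1],n,P)
    l=np.round((proj(n,np.array([L,L+.15*d,[.422,-.108,.02]]))+.5)*5).astype(int)
    cv2.line(o,tuple(map(int,l[0])),tuple(map(int,l[1])),(0,0,255),1);cv2.circle(o,tuple(map(int,l[2])),6,(255,255,255),1)
    out.append(o[5*y0:5*(y0+100),5*x0:5*(x0+100)])
cv2.imwrite('pics/'+sys.argv[2],cv2.resize(np.hstack(out),(800,400)))
E
python3 gt.py g.npz gt2.png
```

```text
(no output)
```

View pics/gt2.png

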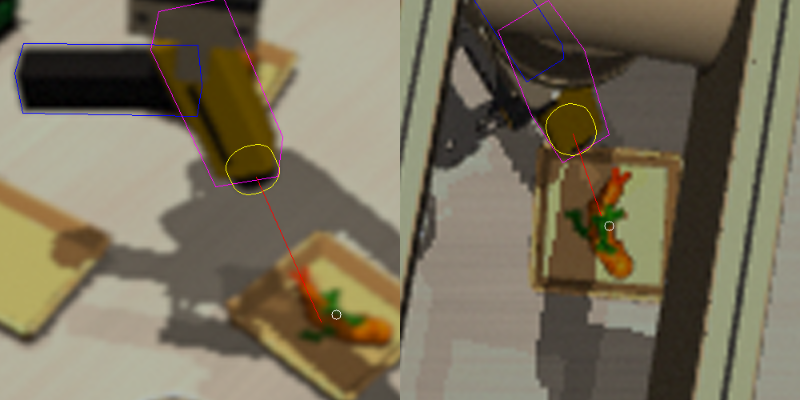

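The fitted model matches both views; the line of sight (red) falls about 13 mm short of the plate's middle (white circle), so I correct that.

```bash
python3 -m creep '[[-0.003,0,-0.003,0,255],[-0.004,0,-0.005,0,255],[-0.0025,0,-0.0026,0,255],[0,0,0,0,255],[0,0,0,0,255],[0,0,0,0,255],[0,0,0,0,255],[0,0,0,0,255]]' 40
python3 aim.py fin.npy; python3 look.py i; python3 gt.py i.npz i2.png;python3 fit4.py i.npz|head -4
```

```text
t: 11.85
tool_pos: [0.5178, -0.051, 0.263]
orientation: [-3.026, -0.842, 0.001]
force: [-1.2, -0.9, -1.9]
opening: 0.0361
t 11.85 pos [ 0.5178 -0.051   0.263 ] yaw 31.098770876388137 open 0.03606714826004007
lens [ 0.4756 -0.0765  0.1556] dir [-0.3565 -0.215  -0.9092] dist 0.1491465884584229 miss mm 0.7266212983158236
want tcp [ 0.5177 -0.0503  0.2638] tool delta now [ 0.0003 -0.0007 -0.0008] twist -0.0 delta after twist [ 0.0003 -0.0007 -0.0008]
thermometer side [([249.5, 157.4], 0.57)]
thermometer top []
lens side [([314.7, 178.9], 0.88)]
lens top [([304.1, 220.0], 0.65)]
1 0.0001 0.0001 [ 79.4 -36.1 113.4   4.5] 185.8 lens [ 0.473  -0.0781  0.1593] down 64.4 dist 0.1513 miss 0.007 lenspx [313.9513 180.5657]
1 0.005 0.006 [ 79.5 -38.3 114.7   4. ] 107.6 lens [ 0.4741 -0.0775  0.1567] down 64.5 dist 0.1495 miss 0.0044 lenspx [313.3503 181.1851]
1 0.008 0.008 [ 79.6 -38.3 115.5   6.1] 78.9 lens [ 0.4749 -0.077   0.1565] down 64.6 dist 0.1496 miss 0.0032 lenspx [312.9784 181.1976]
1 0.008 0.012 [ 81.4 -39.4 113.9   4.9] 95.1 lens [ 0.4765 -0.076   0.1541] down 66.4 dist 0.1483 miss 0.0044 lenspx [312.1293 181.7316]
```

View pics/i2.png

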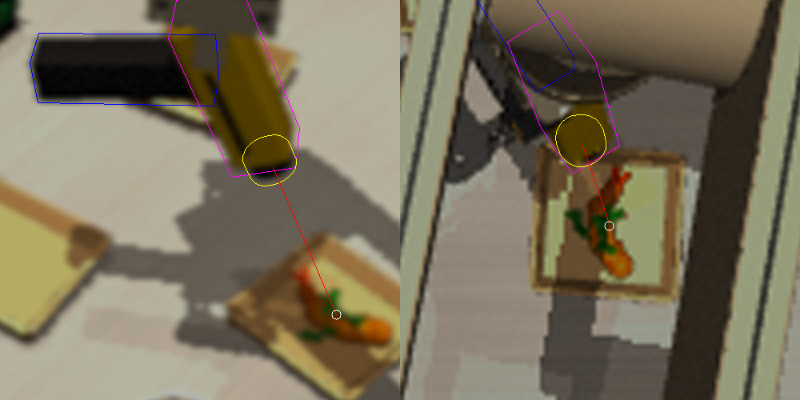

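View pics/i_side.png

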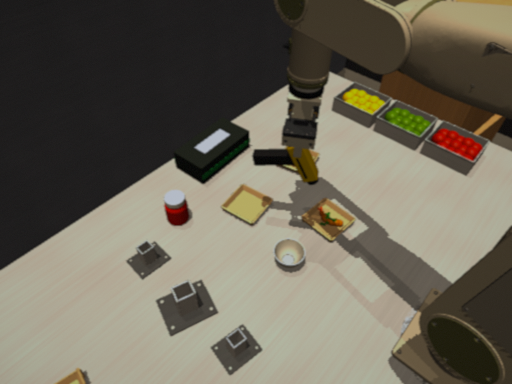

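The aim line now ends on the plate's middle in both views, at (336,314) in the left crop and (609,226) in the right. The plates, tub, jar and holsters are where they stood at the start. I settle briefly and hand in.

```bash
python3 -m creep '[[0,0,0,0,255],[0,0,0,0,255],[0,0,0,0,255],[0,0,0,0,255]]' 40; python3 aim.py fin.npy; python3 -c "
from plant import *
print(close_job())"
```

```text
t: 12.48
tool_pos: [0.5179, -0.0511, 0.2632]
orientation: [3.027, 0.842, 0.0]
force: [-0.0, -0.3, -2.0]
opening: 0.0356
t 12.4833 pos [ 0.5179 -0.0511  0.2632] yaw 31.099551206771636 open 0.035623673339403805
lens [ 0.4757 -0.0766  0.1558] dir [-0.3564 -0.215  -0.9092] dist 0.1494103500618308 miss mm 0.79066541325379
want tcp [ 0.5177 -0.0503  0.2638] tool delta now [ 0.0002 -0.0008 -0.0005] twist -0.0 delta after twist [ 0.0002 -0.0008 -0.0005]
the job is handed in; nothing more can be done
None
```

The thermometer is out of its holster and held over the prawn plate with a 40 N grip. Its lens looks about 65° down from about 15 cm away, and I handed the job in at about 12.5 s.

**How it was done:** I gripped it by the tail end of the yellow head and lifted it straight up 94 mm. I then eased the grip to 3 N so that it swung lens-down under its own weight, gripped it firmly again and carried it over the plate.

**Last checks:**
- **Aim:** the fitted pose puts the lens 149 mm from the plate's middle with a miss of about 1 mm. Other fits of the side picture gave misses of 3–7 mm, distances of 148–151 mm and 64–66° down.
- **Other things:** as far as they show in the last pictures, the plates, jar, tub and holsters have not moved.
- **Grip:** the finger opening stayed at 36 mm, and the arm was steady within a few tenths of a millimetre over the last 0.6 s.

**Disagreements:**
- **Plate's middle:** the network's point for it was about 15 mm off the plate's outline, so I aimed at the middle found from the corners of its rim.
- **Network lens point:** it lay 1–5 px from the fitted one in the earlier picture I compared.
- **Sharp-edged model:** it fitted the pictures less well than a rounded one.
- **Refused call:** one move call was refused for a turn of 0.126 rad, over the limit, and moved nothing.

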